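Butt the fallen cab against the toy lorry's load box

TASK

The cab of the toy lorry has fallen on its back on the bench. Stand it upright on the empty front of the lorry's deck, facing forward and in line with the load box, and push it back until its rear wall is flush against the box with no gap left. Do not disturb the wheel tray, the glue bottle or the hammer.

Things in the scene. Friction and masses are not known exactly. Their poses are not given: they have to be found in the camera images.
- cab: Loose green toy lorry cab, 60 long (own x), 56 wide (own y), 84 high (own z), about 0.18 kg. Origin: centre of its underside; +x out of its front (headlights), +z out of its roof. Underside and both sides (y = +-28) flat. Full length up to z = 46; above that only from x = -30 to 16. It starts lying on its flat back on the bench, front face up, roof pointing level. Can be gripped across its width.
- cab_back (a point): Point on the cab at the middle of the lower edge of its flat back wall (cab x = -30, y = 0, z = 0); axes as the cab's.
- lorry: Toy lorry without cab in a plywood cradle, all fixed to the bench. Own +x to its front, z up. Origin: on the bench under the middle of the load box's front face. Black deck 64 wide, x = -115 to 85, flat top at z = 54; empty from x = 0 to 85, the cab's place. Wheels beside the deck reach y = +-46, tops at z = 54. Cradle board 245 x 124 x 10, x = -138 to 108.
- box_front (a point): Point on the lorry at the middle of the lower edge of the green load box's front face, on the deck's top (lorry x = 0, y = 0, z = 54); axes as the lorry's. The box, 110 long, 60 wide, 80 high, is fixed on the deck behind this point (x = -110 to 0, top at z = 134); its front face is flat and upright.
- tray: Bystander: grey open tray of toy wheels, 90 x 160 x 50 high. Origin: centre of its underside.
- glue: Bystander: white glue bottle standing, 56 diameter, 130 high. Origin: centre of its underside.
- hammer: Bystander: hammer lying flat, 220 long along its own x, head at +x. Origin near the middle of its length, on the bench.
Not all that is in view belongs to the job. Several things have the shape of the cab; the one meant has the colours described above.

How it is judged (in metres and radians):
On the way:
1. the cab stands upright on the front of the deck, facing forward (angle between cab's own z axis and vertical below 0.08 rad and z of cab_back in the frame of box_front between -0.003 and 0.004 m and x of cab in the frame of box_front between 0.02 and 0.075 m and y of cab in the frame of box_front between -0.03 and 0.03 m), for 0.2 s.
At the end, for the whole second after the job is handed in: The cab stands at rest upright (within 0.08 rad) on the deck, facing forward, its back wall against the box's front face with a gap under 2.5 mm, centred on the box within 5 mm to either side and square to it within 0.06 rad (angle between cab's own z axis and vertical below 0.08 rad and z of cab_back in the frame of box_front between -0.003 and 0.004 m and x of cab_back in the frame of box_front between -0.003 and 0.0025 m and y of cab_back in the frame of box_front between -0.005 and 0.005 m and x of cab in the frame of box_front above 0.025 m and angle between the x axis of cab and the x axis of lorry, either way round below 0.06 rad and linear speed of cab below 0.01 m/s and angular speed of cab below 0.1 rad/s); the robot touches nothing.
It fails at once if the tray of wheels is moved by more than 30 mm (distance of tray from where it was at the start of the episode above 0.03 m).
It fails at once if the glue bottle is moved by more than 30 mm (distance of glue from where it was at the start of the episode above 0.03 m).
It fails at once if the hammer is moved by more than 30 mm (distance of hammer from where it was at the start of the episode above 0.03 m).
It also fails if it takes over 50 s, if anything falls off the work surface, if the arm or the gripper's body presses on something with over 40 N, if the wrist force passes 120 N, or if a joint passes its speed limit or range.

ROBOT

A 6-joint arm with a two-finger parallel gripper is mounted at the origin on the work surface. World frame = base frame: x ahead of the robot, y to its left, z up, the work surface at z = 0. Lengths are in m, angles in degrees, forces in N, time in s.
With the tool pointing down it reaches from about 0.4 to 0.825 m from the base axis. Payload 7 kg.
Tool frame: the origin (TCP) lies midway between the tips of the shut fingers; the grasp point (between the pads) lies 19 mm behind it; z points along the fingers, y is the direction in which the jaws open and shut (so a half turn about z gives the same grasp; the last joint's range is limited). The gripper opens to 88 mm and grips with 3 to 60 N. Pads are 19 mm wide; open, the fingers measure 130 mm over their backs; the gripper's body (78 mm by 193 mm) begins 47 mm behind the grasp point.
Start: joints at [81.824, 20.546, 0.682, 0, -70.136, -16.507], TCP at [0.282, 0.613, 0.197] pointing down, gripper open.
Joint ranges: [-176.03, 176.03], [-82.01, 121.73], [-58.28, 71.71], [-173.87, 95.51], [-174.79, -0.11], [-173.66, 173.66]. Speed limits (degrees/s): [136.94, 136.94, 172.46, 180, 180, 180].

INTERFACE

Orientations are given as [roll, pitch, yaw] about the fixed x, y, z axes, in that order (R = Rz(yaw) Ry(pitch) Rx(roll)).
In Python, from plant import get_state, capture, get_calibration, close_job, boxes_of, cut_out gives the robot as it stands.
- The arm moves only by the tool apply_moves, never from a script. Its argument "commands" is a list of rows, each an object with "grip": the closure, from 0 (fully open) to 1 (shut); "slide": the shift along the tool's x, y, z in m, a list of three; "roll": the turn about the tool's z in degrees. In form: [{"grip": grip, "slide": [x, y, z], "roll": roll}, ...]. A call has 1 to 5 rows; each row is the pose to reach, as a shift and turn from the pose commanded when the call began, along the tool's axes at that moment; what a row does not reach only later rows make up. A row lasts 1/8 s, in which the tool goes at most 62.5 mm and 10.7 degrees, less where a joint would pass 70% of its speed; a pose out of reach is approached as far as the arm can. A call with a gripper value outside its range is refused whole. The fingers move at their own pace and stop on an object; "grip_force" is the grip in N (left out, the last holds). Time passes only in rows, so rows that repeat a pose let the fingers close. It gives the time, the measured TCP pose, the force and the opening at its end, in the units of the state.
- get_state(): the state, without advancing time (a new reading comes with each control period).
- capture(name): name is "scene" or "top" or "wrist"; returns (picture, depth): 384x512x3 uint8, red, green, blue; 384x512 float32, m along the optical axis (not along the pixel's ray), 0 where there is no reading.
- get_calibration(name): a dict with "mtx" (3x3 intrinsics, pixels), "distortion" ([k1, k2, p1, p2, k3] as OpenCV has them; the pictures are not rectified), "R" (3x3) and "t" (3): a world point X has camera coordinates R X + t. Camera axes: x right, y down, z forward; pixel columns grow to the right and rows downward; lengths in m; the calibration is good to about 2 mm. A picture is of the moment at which its call begins: read the wrist's pose just before it. get_calibration takes no time and is no camera call; for the wrist camera it gives the pose at the moment of the call.
- close_job(): hands the job in, once; it reports no verdict.
Trained networks look in the newest picture that a camera, given by its name, has taken for a name from the list of things; names that differ only in an ending like _2 or _b are one class to them, and where a whole thing is asked for, a point or a joint stands for the part that bears it (a point fixed in the world has none). Each returns a list of dicts, best first, with "score" (0 to 1); they miss things now and then, are a little off and sometimes report something else, mostly with a low value. They report only what shows in the picture. A call takes as long as a camera call. They do not tell look-alikes from the thing itself.
- boxes_of(name, camera): "position" ([x, y, z] in m, in the coordinates of the camera as it stood for that picture, good to about 4 mm: the middle of the surface that is visible of it).
- cut_out(name, camera): "mask" (384x512 bool, what is visible of it).
The state is a dict: "time_s": time; "joints": joint angles; "qd": joint speeds; "joint_torque": joint torques, N m; "tcp_pos": TCP position; "eef_rot": TCP orientation; "contact_force": force on the tool from outside, world axes, zero at the start; "moment": the same for the moment, N m; "gripper_width": finger opening in m.
Only numpy, scipy, OpenCV 4.12 (cv2) and the standard library are available. Lean on these libraries where they do the work, as an engineer would, in place of code of your own. Each camera call takes 0.05 s, during which the arm holds its last target.

## Working session

There is one attempt and no reset: what is moved stays moved. The work goes in short steps, Python scripts to look and compute and a tool call to move; the robot and the scene stay as the last step left them, time stands still between calls to the robot, and variables do not carry over. Pictures are saved under pics/ and viewed, and the job is handed in when it is done.

Besides the shell and the picture viewer there is one more tool, called after "Request:" as name(argument=value, ...), one argument or row to a line, values as JSON. apply_moves: Moves the arm, as the interface text tells. Its arguments: {"type":"object","properties":{"commands":{"type":"array"},"grip_force":{"type":"number"}},"required":["commands"]}

```bash
mkdir -p pics; ls; python3 - <<'E'
from plant import *
import cv2,numpy as np
print(get_state())
for n in ["scene","top","wrist"]:
    p,d=capture(n); cv2.imwrite(f"pics/{n}0.png",p[:,:,::-1]); np.savez(f"{n}0.npz",p=p,d=d,**{k:np.array(v) for k,v in get_calibration(n).items()})
    for o in ["cab","lorry"]:
        print(n,o,[(r["score"],r["position"]) for r in boxes_of(o,n)])
E
```

```text
pics
{'time_s': 0.0, 'joints': array([ 8.18236554e+01,  2.05905673e+01,  6.32584142e-01, -1.92388063e-02,
       -7.01338400e+01, -1.65073566e+01]), 'qd': array([ 0.022383  , -0.09244013,  0.05071382,  0.09019439, -0.07860037,
       -0.00999339]), 'joint_torque': array([ 1.28298463e-03, -5.82720029e+01,  2.93057102e+01,  6.99721277e+00,
        6.89860142e-03, -1.52816228e-04]), 'tcp_pos': array([0.28169091, 0.61282528, 0.19632624]), 'eef_rot': array([ 1.79906822e+02, -8.75274441e-03, -2.46902464e+01]), 'contact_force': array([ 0.00315833, -0.59826747,  0.27407739]), 'moment': array([-0.00837305,  0.01253042, -0.05735433]), 'gripper_width': 0.08765316766307725}
scene cab [(0.68, [-0.1721, 0.0003, 1.1302]), (0.63, [-0.1468, -0.1116, 1.2143])]
scene lorry [(0.75, [0.1831, 0.0197, 1.1053])]
top cab [(0.88, [0.1633, 0.0387, 0.8551]), (0.64, [0.1504, 0.1713, 0.8553])]
top lorry [(0.76, [-0.1977, 0.0554, 0.849])]
wrist cab []
wrist lorry []
```

View pics/scene0.png

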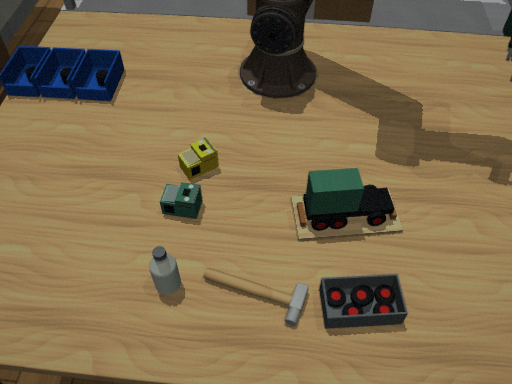

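View pics/top0.png

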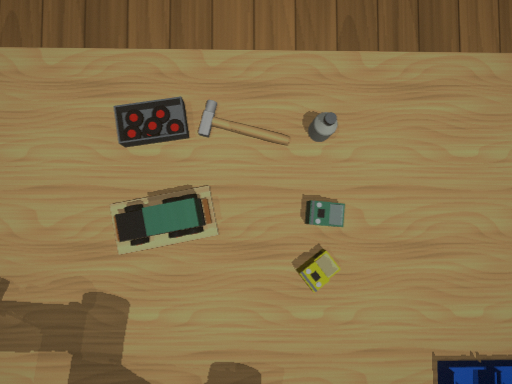

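View pics/wrist0.png

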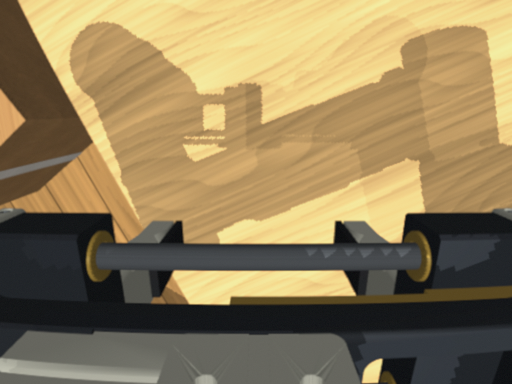

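The top picture shows the green cab at about (325,213), with its roof end to the right, and the yellow look-alike at (319,269). The lorry is at about (165,220) with its empty deck to the left. Next I'll measure both.

```bash
cat > h.py <<'E'
import numpy as np,cv2
def cloud(f):
    z=np.load(f); d=z['d']; h,w=d.shape
    u,v=np.meshgrid(np.arange(w),np.arange(h))
    pt=cv2.undistortPoints(np.stack([u,v],-1).reshape(-1,1,2).astype(np.float64),z['mtx'],z['distortion']).reshape(h,w,2)
    C=np.dstack([pt*d[...,None],d])
    W=(C-z['t'].reshape(3))@z['R']
    return z['p'],d,W,u,v
def rect(P):
    (c,s,a)=cv2.minAreaRect((P*1000).astype(np.float32)); return np.round(c,1),np.round(s,1),round(a,2)
E
python3 - <<'E'
from h import *
p,d,W,u,v=cloud('top0.npz')
c=cv2.resize(p[180:300,100:220],None,fx=5,fy=5,interpolation=cv2.INTER_NEAREST);cv2.imwrite('pics/lz.png',c[:,:,::-1])
c=cv2.resize(p[185:300,280:360],None,fx=5,fy=5,interpolation=cv2.INTER_NEAREST);cv2.imwrite('pics/cz.png',c[:,:,::-1])
reg=lambda a,b,c_,e:(u>a)&(u<b)&(v>c_)&(v<e)&(d>0)
print('bench z',np.median(W[...,2][reg(230,290,180,300)]))
R=reg(295,355,190,238); z=W[...,2]
for lo,hi in((.012,.1),(.05,.075),(.03,.05),(.012,.03)):
    m=R&(z>lo)&(z<hi); print('cab',lo,hi,m.sum(),np.median(z[m]),rect(W[m][:,:2]),u[m].mean(),W[m].mean(0))
R=reg(105,222,180,258)
for lo,hi in((.12,.15),(.045,.062),(.006,.016)):
    m=R&(z>lo)&(z<hi); print('lorry',lo,hi,m.sum(),np.median(z[m]),rect(W[m][:,:2]),W[m].mean(0),u[m].mean())
for n,r in dict(tray=(110,195,92,152),hammer=(195,295,95,150),glue=(305,345,105,145),yellow=(290,345,245,295),blue=(430,512,350,384)).items():
    m=reg(*r)&(z>.012); print(n,rect(W[m][:,:2]),z[m].max())
E
```

```text
bench z 0.0006945125381345692
cab 0.012 0.1 901 0.058911568353358174 (array([ 538.2, -193.2]), array([84.8, 56.3]), 85.01) 324.4628190899001 [ 0.53849665 -0.18864078  0.0541192 ]
cab 0.05 0.075 577 0.06063015089115456 (array([ 538.7, -190.6]), array([79.5, 56. ]), 85.18) 320.65857885615253 [ 0.53955111 -0.178499    0.05951873]
cab 0.03 0.05 296 0.04796845501817128 (array([ 538.1, -193.2]), array([84.6, 56.4]), 85.35) 333.6081081081081 [ 0.5362739  -0.21193401  0.04677019]
cab 0.012 0.03 28 0.02116014911969725 (array([ 542. , -151.4]), array([ 0.9, 53.9]), 85.47) 306.17857142857144 [ 0.540265   -0.15139131  0.02053996]
lorry 0.12 0.15 1540 0.13465439696534187 (array([532.3, 156.4]), array([ 61.1, 110.6]), 10.39) [0.53235603 0.15584749 0.13458215] 169.87142857142857
lorry 0.045 0.062 1337 0.054044995597366856 (array([524.7, 195.9]), array([ 92.1, 200.6]), 11.08) [0.51740993 0.22390042 0.05354863] 146.9850411368736
lorry 0.006 0.016 1891 0.010542855353009504 (array([531.7, 197.5]), array([138.3, 246. ]), 11.16) [0.52245247 0.1915797  0.01057259] 164.95240613432046
tray (array([759.9, 222.8]), array([ 91.9, 161.2]), 8.64) 0.055219986131603206
hammer (array([751.6,  -4. ]), array([221. ,  87.3]), 77.5) 0.030916075021989644
glue (array([ 742.3, -183.7]), array([54.9, 49.2]), 46.63) 0.13376908950994895
yellow (array([ 404.4, -175.8]), array([57.5, 84.6]), 38.27) 0.06583676705736065
blue (array([ 151.4, -563.7]), array([ 53.7, 178.9]), 0.01) 0.07432641247130406
```

```bash
python3 -c "
import cv2,numpy as np
a=cv2.imread('pics/lz.png');b=cv2.imread('pics/cz.png');a=cv2.resize(a,(400,400));b=cv2.resize(b,(278,400));cv2.imwrite('pics/both.png',np.hstack([a,b]))"
```

```text
(no output)
```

View pics/both.png

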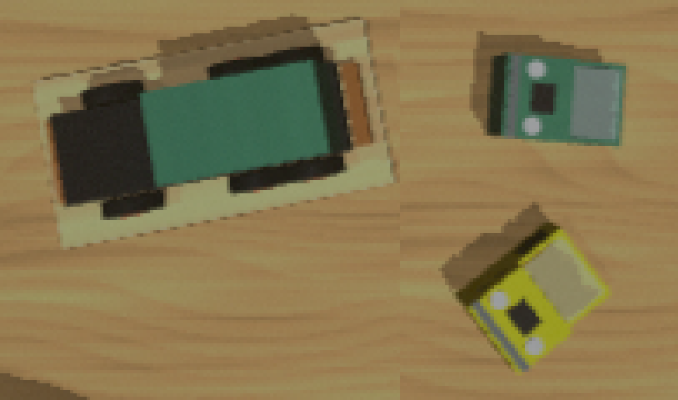

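```bash
cat > g.py <<'E'
import sys,numpy as np
from plant import get_state
from scipy.spatial.transform import Rotation as Ro
def go(x,y,z,yaw):
    s=get_state(); R=Ro.from_euler('xyz',s['eef_rot'],degrees=True)
    d=R.inv().apply(np.array([x,y,z])-s['tcp_pos'])
    r=-((yaw-s['eef_rot'][2]+180)%360-180)
    print('slide',np.round(d,4),'roll',round(r,2),'| tcp',np.round(s['tcp_pos'],4),'rot',np.round(s['eef_rot'],2),'F',np.round(s['contact_force'],2),'w',round(s['gripper_width'],4),'t',s['time_s'],'j',np.round(s['joints'],1))
if __name__=="__main__": go(*map(float,sys.argv[1:5]))
E
python3 g.py 0.5365 -0.2161 0.15 -94.8
```

```text
slide [0.5777 0.6472 0.0473] roll 70.11 | tcp [0.2819 0.6132 0.1972] rot [179.99  -0.   -24.69] F [-0.27  0.01  0.83] w 0.0877 t 0.45 j [ 81.8  20.6   0.7  -0.  -70.1 -16.5]
```

Request:
apply_moves(
  commands=[
    {"grip": 0,"slide": [0.039,0.043,0],"roll": 0},
    {"grip": 0,"slide": [0.077,0.086,0],"roll": 0},
    {"grip": 0,"slide": [0.116,0.13,0],"roll": 0},
    {"grip": 0,"slide": [0.154,0.173,0],"roll": 0},
    {"grip": 0,"slide": [0.193,0.216,0],"roll": 0},
  ],
)

```text
time_s: 1.08
tcp_pos: [0.3673, 0.3347, 0.1976]
eef_rot: [-180.0, -0.0, -24.7]
contact_force: [0.7, -0.4, -0.3]
gripper_width: 0.0879
```

Request:
apply_moves(
  commands=[
    {"grip": 0,"slide": [0.039,0.043,0],"roll": 0},
    {"grip": 0,"slide": [0.077,0.086,0],"roll": 0},
    {"grip": 0,"slide": [0.116,0.13,0],"roll": 0},
    {"grip": 0,"slide": [0.154,0.173,0],"roll": 0},
    {"grip": 0,"slide": [0.193,0.216,0],"roll": 0},
  ],
)

```text
time_s: 1.7
tcp_pos: [0.4526, 0.0579, 0.1978]
eef_rot: [-179.9, -0.1, -24.7]
contact_force: [1.8, 0.8, -0.3]
gripper_width: 0.0878
```

Request:
apply_moves(
  commands=[
    {"grip": 0,"slide": [0.039,0.043,0],"roll": 10},
    {"grip": 0,"slide": [0.077,0.086,0],"roll": 20},
    {"grip": 0,"slide": [0.116,0.13,0],"roll": 30},
    {"grip": 0,"slide": [0.154,0.173,0],"roll": 40},
    {"grip": 0,"slide": [0.193,0.216,0],"roll": 50},
  ],
)

```text
time_s: 2.33
tcp_pos: [0.5378, -0.2193, 0.1976]
eef_rot: [-180.0, -0.0, -75.0]
contact_force: [2.3, 1.0, -0.1]
gripper_width: 0.0877
```

```bash
python3 g.py 0.5365 -0.2161 0.15 -94.8
```

```text
slide [-0.0035  0.0005  0.0476] roll 19.78 | tcp [ 0.5378 -0.2193  0.1976] rot [-1.7996e+02 -2.0000e-02 -7.5020e+01] F [ 2.28  1.02 -0.13] w 0.0877 t 2.325 j [ -2.9  11.7 -11.6   0.  -66.7  17.9]
```

Request:
apply_moves(
  commands=[
    {"grip": 0,"slide": [-0.0035,0.0005,0.024],"roll": 10},
    {"grip": 0,"slide": [-0.0035,0.0005,0.048],"roll": 19.8},
    {"grip": 0,"slide": [-0.0035,0.0005,0.048],"roll": 19.8},
  ],
)

```text
time_s: 2.7
tcp_pos: [0.5345, -0.2141, 0.1476]
eef_rot: [179.8, 0.0, -94.5]
contact_force: [-0.5, -0.1, 0.5]
gripper_width: 0.0877
```

```bash
python3 - <<'E'
from plant import *
import cv2,numpy as np
n="wrist"
c=get_calibration(n);p,d=capture(n); cv2.imwrite(f"pics/{n}1.png",p[:,:,::-1]); np.savez(f"{n}1.npz",p=p,d=d,**{k:np.array(v) for k,v in c.items()})
from h import *
p,d,W,u,v=cloud('wrist1.npz')
x,y,z=W[...,0],W[...,1],W[...,2]
for lo,hi in((.012,.075),(.053,.075),(.04,.05)):
    m=(d>0)&(z>lo)&(z<hi)&(abs(x-.538)<.06)&(abs(y+.193)<.065); print(m.sum(),np.median(z[m]),rect(W[m][:,:2]) if m.sum()>5 else 0)
E
python3 g.py 0.5365 -0.2161 0.008 -94.8
```

```text
4665 0.050746605453368836 (array([ 536.7, -194.5]), array([79.2, 56.1]), 85.22)
2262 0.05981443377824795 (array([ 538.3, -175.6]), array([41.4, 56. ]), 85.05)
2006 0.047363077837972486 (array([ 535.1, -214.5]), array([38.8, 56.1]), 85.14)
slide [ 0.0018 -0.0012  0.1411] roll 0.54 | tcp [ 0.5357 -0.2142  0.1491] rot [ 1.7993e+02 -2.0000e-02 -9.4260e+01] F [ 0.22 -0.64  1.21] w 0.0876 t 2.75 j [ -2.4  13.5 -15.9   0.  -60.7  -1.9]
```

View pics/wrist1.png

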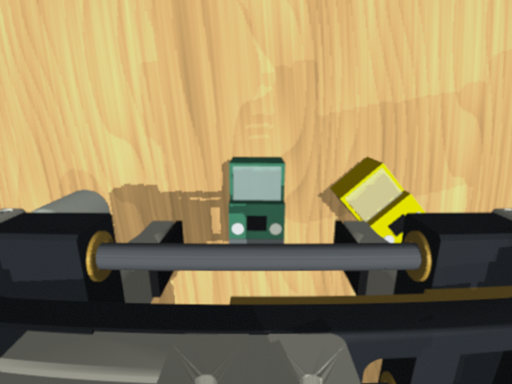

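The wrist view shows the green cab centred between the fingers at about (257,200), with the yellow one clear to the right at (385,195). Going down.

Request:
apply_moves(
  commands=[
    {"grip": 0,"slide": [0.0015,-0.0005,0.05],"roll": 0.5},
    {"grip": 0,"slide": [0.0015,-0.0005,0.1],"roll": 0.5},
    {"grip": 0,"slide": [0.0015,-0.0005,0.13],"roll": 0.5},
    {"grip": 0,"slide": [0.0015,-0.0005,0.141],"roll": 0.5},
    {"grip": 0,"slide": [0.0015,-0.0005,0.141],"roll": 0.5},
  ],
)

```text
time_s: 3.38
tcp_pos: [0.5372, -0.2156, 0.009]
eef_rot: [-180.0, -0.0, -94.8]
contact_force: [0.8, -0.9, 0.0]
gripper_width: 0.0875
```

```bash
python3 g.py 0.536 -0.2155 0.008 -94.8
```

```text
slide [0.     0.0012 0.001 ] roll -0.05 | tcp [ 0.5372 -0.2156  0.009 ] rot [-1.7996e+02 -2.0000e-02 -9.4850e+01] F [ 0.76 -0.89  0.05] w 0.0875 t 3.375 j [ -2.5  22.4 -24.5   0.  -43.   -2.4]
```

Request:
apply_moves(
  commands=[
    {"grip": 1,"slide": [0,0,0.001],"roll": 0},
    {"grip": 1,"slide": [0,0,0.001],"roll": 0},
    {"grip": 1,"slide": [0,0,0.001],"roll": 0},
    {"grip": 1,"slide": [0,0,0.001],"roll": 0},
    {"grip": 1,"slide": [0,0,0.001],"roll": 0},
  ],
  grip_force=5,
)

```text
time_s: 4.0
tcp_pos: [0.5365, -0.2156, 0.0077]
eef_rot: [-180.0, -0.0, -95.0]
contact_force: [0.1, 0.8, 5.2]
gripper_width: 0.0561
```

Request:
apply_moves(
  commands=[
    {"grip": 1,"slide": [0,0,0],"roll": 0},
    {"grip": 1,"slide": [0,0,-0.005],"roll": 0},
    {"grip": 1,"slide": [0,0,-0.01],"roll": 0},
    {"grip": 1,"slide": [0,0,-0.015],"roll": 0},
    {"grip": 1,"slide": [0,0,-0.02],"roll": 0},
  ],
)

```text
time_s: 4.62
tcp_pos: [0.5363, -0.2156, 0.0276]
eef_rot: [-180.0, 0.0, -95.0]
contact_force: [-0.3, 0.2, -2.2]
gripper_width: 0.056
```

Request:
apply_moves(
  commands=[
    {"grip": 1,"slide": [0,0,-0.005],"roll": 0},
    {"grip": 1,"slide": [0,0,-0.01],"roll": 0},
    {"grip": 1,"slide": [0,0,-0.015],"roll": 0},
    {"grip": 1,"slide": [0,0,-0.02],"roll": 0},
    {"grip": 1,"slide": [0,0,-0.025],"roll": 0},
  ],
)

```text
time_s: 5.25
tcp_pos: [0.5363, -0.2156, 0.0526]
eef_rot: [180.0, 0.0, -95.0]
contact_force: [0.3, 0.7, -2.1]
gripper_width: 0.0563
```

```bash
cat > look.py <<'E'
import sys,cv2,numpy as np
from plant import *
def look(tag,names=("scene","top","wrist")):
    for n in names:
        c=get_calibration(n);p,d=capture(n); cv2.imwrite(f"pics/{n}{tag}.png",p[:,:,::-1]); np.savez(f"{n}{tag}.npz",p=p,d=d,**{k:np.array(v) for k,v in c.items()})
if __name__=="__main__": look(sys.argv[1],sys.argv[2:])
E
python3 look.py 2 scene wrist; python3 g.py 0.5365 -0.2155 0.008 -94.8; python3 -c "
import cv2,numpy as np
a=cv2.imread('pics/scene2.png');a=cv2.resize(a[130:250,110:270],(640,480),interpolation=2);cv2.imwrite('pics/s2z.png',a)"
```

```text
slide [-0.0001  0.0004  0.0449] roll -0.18 | tcp [ 0.5368 -0.2156  0.0529] rot [-179.94   -0.    -94.98] F [-0.2   0.17 -2.08] w 0.0561 t 5.35 j [ -2.5  19.2 -22.2   0.  -48.5  -2.5]
```

View pics/s2z.png

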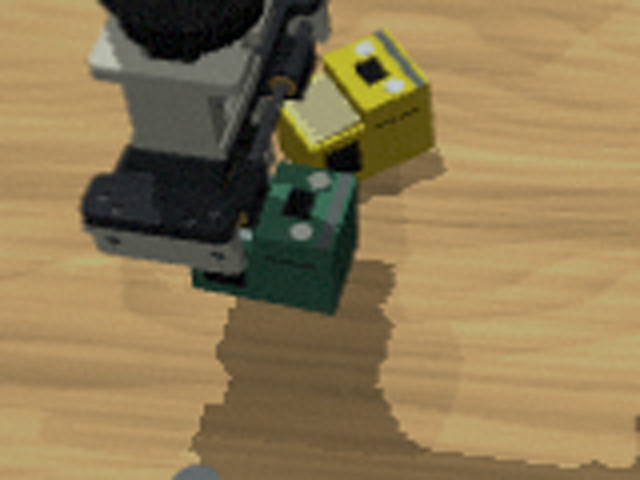

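View pics/wrist2.png

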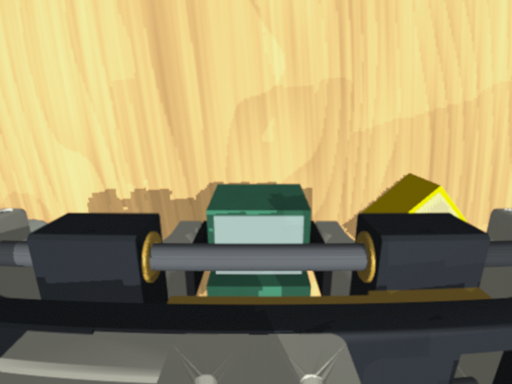

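The cab stays level in the pads because the 5 N grip is too firm for it to pivot. I'll drop the grip to 3 N close to the bench and see whether it swings.

Request:
apply_moves(
  commands=[
    {"grip": 1,"slide": [0,0,0.012],"roll": 0},
    {"grip": 1,"slide": [0,0,0.025],"roll": 0},
    {"grip": 1,"slide": [0,0,0.025],"roll": 0},
  ],
)

```text
time_s: 5.72
tcp_pos: [0.5348, -0.2154, 0.0252]
eef_rot: [179.8, 0.0, -95.0]
contact_force: [-0.1, 0.0, -0.9]
gripper_width: 0.0556
```

Request:
apply_moves(
  commands=[
    {"grip": 1,"slide": [0,0,0],"roll": 0},
    {"grip": 1,"slide": [0,0,0],"roll": 0},
    {"grip": 1,"slide": [0,0,-0.005],"roll": 0},
    {"grip": 1,"slide": [0,0,-0.01],"roll": 0},
    {"grip": 1,"slide": [0,0,-0.015],"roll": 0},
  ],
  grip_force=3,
)

```text
time_s: 6.35
tcp_pos: [0.5365, -0.2156, 0.0429]
eef_rot: [-180.0, -0.0, -95.0]
contact_force: [-0.4, 0.4, -1.0]
gripper_width: 0.0557
```

```bash

python3 look.py 3 scene; python3 g.py 0.5365 -0.2155 0.008 -94.8; python3 -c "
import cv2,numpy as np
a=cv2.imread('pics/scene3.png');a=cv2.resize(a[130:250,110:270],(640,480),interpolation=2);cv2.imwrite('pics/s3z.png',a)"
```

```text
slide [-0.0002  0.0005  0.0356] roll -0.17 | tcp [ 0.537  -0.2157  0.0436] rot [-1.7991e+02 -1.0000e-02 -9.4970e+01] F [ 0.2  -0.25 -0.82] w 0.0558 t 6.4 j [ -2.5  19.8 -22.8   0.  -47.3  -2.5]
```

View pics/s3z.png

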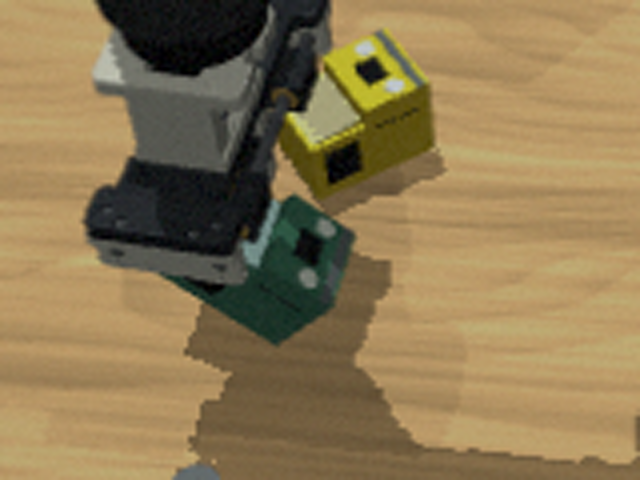

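It pivots at 3 N, with the bottom edge resting on the bench. Keep lifting slowly.

Request:
apply_moves(
  commands=[
    {"grip": 1,"slide": [0,0,-0.004],"roll": 0},
    {"grip": 1,"slide": [0,0,-0.008],"roll": 0},
    {"grip": 1,"slide": [0,0,-0.012],"roll": 0},
    {"grip": 1,"slide": [0,0,-0.016],"roll": 0},
    {"grip": 1,"slide": [0,0,-0.016],"roll": 0},
  ],
)

```text
time_s: 7.02
tcp_pos: [0.5366, -0.2156, 0.0587]
eef_rot: [-180.0, -0.0, -95.0]
contact_force: [-0.0, -0.0, -0.9]
gripper_width: 0.0559
```

```bash

python3 look.py 4 scene wrist; python3 g.py 0.5365 -0.2155 0.008 -94.8; python3 -c "
import cv2,numpy as np
a=cv2.imread('pics/scene4.png');a=cv2.resize(a[130:250,110:270],(640,480),interpolation=2);cv2.imwrite('pics/s4z.png',a)"
```

```text
slide [-0.0001 -0.0002  0.0502] roll -0.19 | tcp [ 0.5363 -0.2156  0.0582] rot [180.     0.   -94.99] F [ 0.11  0.12 -1.2 ] w 0.0559 t 7.125 j [ -2.5  18.8 -21.9  -0.  -49.2  -2.5]
```

View pics/s4z.png

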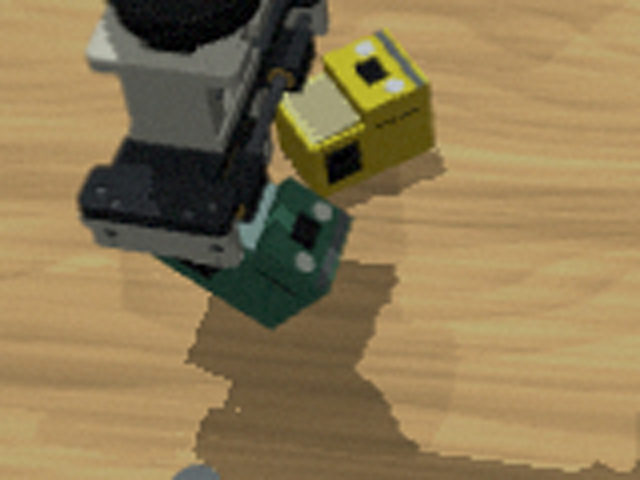

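View pics/wrist4.png

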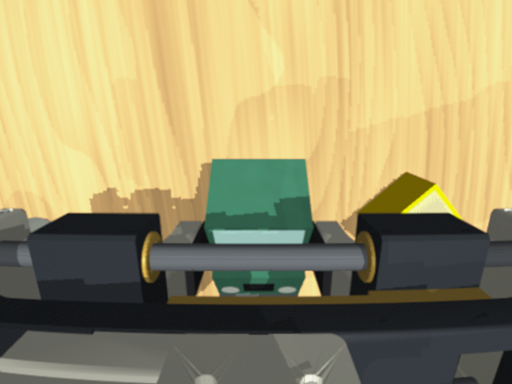

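It turned about 45° and then stopped in the air, because the friction now balances the weight. A few vertical jerks should work it further round.

Request:
apply_moves(
  commands=[
    {"grip": 1,"slide": [0,0,-0.03],"roll": 0},
    {"grip": 1,"slide": [0,0,-0.002],"roll": 0},
    {"grip": 1,"slide": [0,0,-0.03],"roll": 0},
    {"grip": 1,"slide": [0,0,-0.005],"roll": 0},
    {"grip": 1,"slide": [0,0,-0.01],"roll": 0},
  ],
)

```text
time_s: 7.75
tcp_pos: [0.5343, -0.2152, 0.0665]
eef_rot: [179.7, 0.0, -95.0]
contact_force: [-0.8, 0.4, -1.9]
gripper_width: 0.0561
```

```bash

python3 look.py 5 scene wrist; python3 g.py 0.5365 -0.2155 0.008 -94.8; python3 -c "
import cv2,numpy as np
a=cv2.imread('pics/scene5.png');a=cv2.resize(a[130:250,110:270],(400,300),interpolation=2);b=cv2.resize(cv2.imread('pics/wrist5.png'),(400,300));cv2.imwrite('pics/s5z.png',np.hstack([a,b]))"
```

```text
slide [-0.0002  0.0001  0.061 ] roll -0.17 | tcp [ 0.5366 -0.2157  0.069 ] rot [ 1.800e+02 -2.000e-02 -9.497e+01] F [ 0.37 -0.18 -1.85] w 0.0561 t 7.85 j [ -2.5  18.1 -21.3   0.  -50.6  -2.5]
```

View pics/s5z.png

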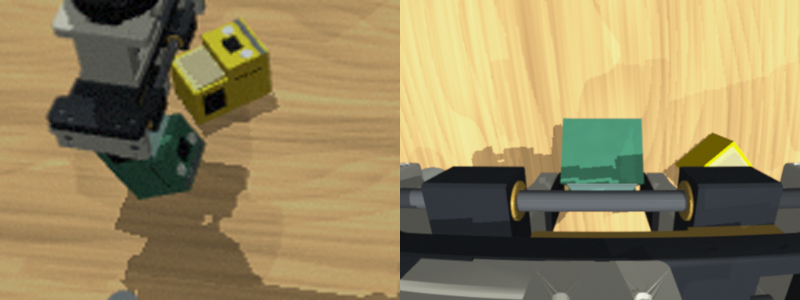

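The jerks work: the roof face is now turning into the wrist view at about (600,150) in the panel. I'll measure the tilt from the roof plane.

```bash
cat > tilt.py <<'E'
import sys
from h import *
from plant import get_state
def tilt(f,tcp,yaw):
    p,d,W,u,v=cloud(f)
    hsv=cv2.cvtColor(p,cv2.COLOR_RGB2HSV)
    m=(hsv[...,0]>65)&(hsv[...,0]<95)&(hsv[...,1]>90)&(d>0)&(d<.6)&(v<330)
    n,l,st,_=cv2.connectedComponentsWithStats(m.astype(np.uint8)); k=1+np.argmax(st[1:,4]); m=l==k
    P=W[m]; # to tool-aligned: f = fwd = -(tool x) , w = width
    y=np.radians(yaw); fx=-np.array([np.cos(y),np.sin(y)]); wy=np.array([-fx[1],fx[0]])
    g=np.array([tcp[0],tcp[1],tcp[2]+.019])
    Q=np.stack([(P-g)[:,:2]@fx,(P-g)[:,:2]@wy,(P-g)[:,2]],1)
    rng=np.random.default_rng(0);best=None
    for _ in range(300):
        a=Q[rng.choice(len(Q),3,False)];nn=np.cross(a[1]-a[0],a[2]-a[0]);L=np.linalg.norm(nn)
        if L<1e-7: continue
        nn/=L; i=abs((Q-a[0])@nn)<.0015
        if best is None or i.sum()>best.sum(): best=i
    A=Q[best];c=A.mean(0);nn=np.linalg.svd(A-c)[2][2];nn*=np.sign(nn[2])
    print('n',len(Q),best.sum(),'normal(f,w,up)',np.round(nn,3),'tilt back deg',round(np.degrees(np.arctan2(-nn[0],nn[2])),1),'plane dist from grip mm',round(c@nn*1000,1),'w range',np.round(np.percentile(A[:,1],[1,99])*1000,1),'f',np.round(np.percentile(A[:,0],[1,99])*1000,1),'up',np.round(np.percentile(A[:,2],[1,99])*1000,1))
if __name__=="__main__":
    s=get_state(); tilt(sys.argv[1],s['tcp_pos'],s['eef_rot'][2])
E
python3 tilt.py wrist5.npz; python3 tilt.py wrist4.npz
```

```text
n 8366 8192 normal(f,w,up) [-0.453 -0.002  0.891] tilt back deg 27.0 plane dist from grip mm 25.6 w range [-25.8  28.2] f [-46.6  -7.3] up [ 4.9 25.3]
n 7114 6836 normal(f,w,up) [-0.752 -0.001  0.659] tilt back deg 48.7 plane dist from grip mm 19.9 w range [-26.4  27.3] f [-40.8 -10.8] up [-16.4  17.4]
```

Tilt is now 27° back, past the balance point. Next: set the rear bottom edge on the bench and roll it upright by moving forward (−tool x) over it.

Request:
apply_moves(
  commands=[
    {"grip": 1,"slide": [0,0,0.012],"roll": 0},
    {"grip": 1,"slide": [0,0,0.02],"roll": 0},
    {"grip": 1,"slide": [0,0,0.025],"roll": 0},
    {"grip": 1,"slide": [-0.006,0,0.0255],"roll": 0},
    {"grip": 1,"slide": [-0.012,0,0.026],"roll": 0},
  ],
)

```text
time_s: 8.48
tcp_pos: [0.5372, -0.2032, 0.042]
eef_rot: [180.0, 0.0, -95.0]
contact_force: [1.2, -0.6, -0.8]
gripper_width: 0.0561
```

Request:
apply_moves(
  commands=[
    {"grip": 1,"slide": [-0.005,0,0.001],"roll": 0},
    {"grip": 1,"slide": [-0.01,0,0.002],"roll": 0},
    {"grip": 1,"slide": [-0.015,0,0.0035],"roll": 0},
    {"grip": 1,"slide": [-0.018,0,0.005],"roll": 0},
    {"grip": 1,"slide": [-0.018,0,0.005],"roll": 0},
  ],
)

```text
time_s: 9.1
tcp_pos: [0.5392, -0.1853, 0.0374]
eef_rot: [-180.0, 0.0, -95.0]
contact_force: [-0.8, 1.8, 2.0]
gripper_width: 0.0558
```

```bash

python3 look.py 6 scene wrist; python3 g.py 0.5365 -0.2155 0.008 -94.8;python3 tilt.py wrist6.npz;  python3 -c "
import cv2,numpy as np
a=cv2.imread('pics/scene6.png');a=cv2.resize(a[130:250,110:270],(400,300),interpolation=2);b=cv2.resize(cv2.imread('pics/wrist6.png'),(400,300));cv2.imwrite('pics/s6z.png',np.hstack([a,b]))"
```

```text
slide [0.03   0.     0.0295] roll -0.17 | tcp [ 0.5391 -0.1856  0.0375] rot [-179.98    0.    -94.97] F [-1.07  1.65  2.22] w 0.0559 t 9.2 j [  0.7  19.6 -24.1  -0.  -46.2  -5.6]
n 9475 9181 normal(f,w,up) [-0.157 -0.001  0.988] tilt back deg 9.0 plane dist from grip mm 32.9 w range [-26.7  27.4] f [-46.3  -5.7] up [25.4 32.9]
```

View pics/s6z.png

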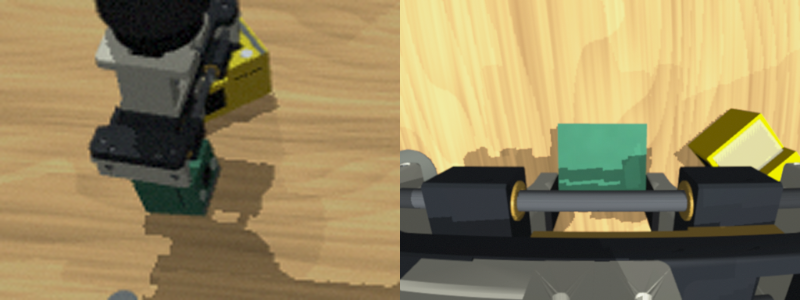

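Only 9° of tilt is left. I'll release so it settles flat, then regrip.

Request:
apply_moves(
  commands=[
    {"grip": 0.3,"slide": [0,0,0],"roll": 0},
    {"grip": 0.3,"slide": [0,0,0],"roll": 0},
    {"grip": 0,"slide": [0,0,0],"roll": 0},
    {"grip": 0,"slide": [0,0,0],"roll": 0},
  ],
)

```text
time_s: 9.7
tcp_pos: [0.5389, -0.1858, 0.0372]
eef_rot: [180.0, -0.0, -95.0]
contact_force: [-0.0, 0.2, -0.3]
gripper_width: 0.0761
```

```bash

python3 look.py 7 scene wrist; python3 g.py 0.5365 -0.2155 0.008 -94.8;python3 tilt.py wrist7.npz;  python3 -c "
import cv2,numpy as np
a=cv2.imread('pics/scene7.png');a=cv2.resize(a[130:250,110:270],(400,300),interpolation=2);b=cv2.resize(cv2.imread('pics/wrist7.png'),(400,300));cv2.imwrite('pics/s7z.png',np.hstack([a,b]))"
```

```text
slide [ 0.0299 -0.0002  0.0292] roll -0.19 | tcp [ 0.5389 -0.1857  0.0372] rot [180.    -0.   -94.99] F [-0.76 -0.39  0.41] w 0.0834 t 9.8 j [  0.6  19.6 -24.2   0.  -46.2  -5.6]
n 8499 6141 normal(f,w,up) [ 0.    -0.001  1.   ] tilt back deg -0.0 plane dist from grip mm 27.3 w range [-26.6  27.4] f [-33.6  -3.2] up [25.9 28.5]
```

View pics/s7z.png

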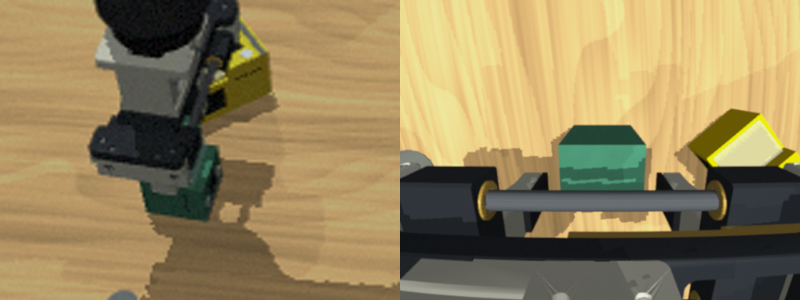

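The cab stands upright on the bench (roof plane level and 83.5 mm up). Regrip a little higher and further back, firmly.

Request:
apply_moves(
  commands=[
    {"grip": 0,"slide": [0.004,0,-0.003],"roll": 0},
    {"grip": 0,"slide": [0.008,0,-0.006],"roll": 0},
    {"grip": 0,"slide": [0.008,0,-0.006],"roll": 0},
  ],
)

```text
time_s: 10.18
tcp_pos: [0.5385, -0.1941, 0.0437]
eef_rot: [-180.0, -0.0, -95.0]
contact_force: [-0.8, 0.2, 0.1]
gripper_width: 0.0877
```

Request:
apply_moves(
  commands=[
    {"grip": 1,"slide": [0,0,0],"roll": 0},
    {"grip": 1,"slide": [0,0,0],"roll": 0},
    {"grip": 1,"slide": [0,0,0],"roll": 0},
    {"grip": 1,"slide": [0,0,0],"roll": 0},
    {"grip": 1,"slide": [0,0,0],"roll": 0},
  ],
  grip_force=20,
)

```text
time_s: 10.8
tcp_pos: [0.5382, -0.1936, 0.0432]
eef_rot: [180.0, 0.0, -95.0]
contact_force: [-0.1, 0.1, 0.0]
gripper_width: 0.0554
```

Request:
apply_moves(
  commands=[
    {"grip": 1,"slide": [0,0,-0.02],"roll": 0},
    {"grip": 1,"slide": [0,0,-0.06],"roll": 0},
    {"grip": 1,"slide": [0,0,-0.11],"roll": 0},
    {"grip": 1,"slide": [0,0,-0.15],"roll": 0},
    {"grip": 1,"slide": [0,0,-0.16],"roll": 0},
  ],
)

```text
time_s: 11.42
tcp_pos: [0.5395, -0.1938, 0.2062]
eef_rot: [-179.7, -0.0, -95.0]
contact_force: [-0.2, 0.2, -2.4]
gripper_width: 0.0558
```

```bash

python3 look.py 8 wrist; python3 tilt.py wrist8.npz; python3 look.py 8 top;  python3 g.py 0.517 0.25 0.205 -79.2
```

```text
n 7216 4685 normal(f,w,up) [-0.001  0.004  1.   ] tilt back deg 0.1 plane dist from grip mm 21.7 w range [-27.   27.3] f [-25.7  -0.4] up [20.2 22.9]
slide [-0.44   0.06  -0.001] roll -15.79 | tcp [ 0.5385 -0.1936  0.2039] rot [-1.7991e+02  2.0000e-02 -9.4990e+01] F [-0.    0.16 -2.15] w 0.0558 t 11.525 j [ -0.2  10.6 -12.1  -0.  -67.2  -4.8]
```

```bash
python3 - <<'E'
from h import *
for f in('top0.npz','top8.npz'):
    p,d,W,u,v=cloud(f);z=W[...,2];B=(u>105)&(u<222)&(v>180)&(v<258)&(d>0)
    for lo,hi in((.128,.14),(.049,.060)):
        m=B&(z>lo)&(z<hi);print(f,rect(W[m][:,:2]),m.sum())
E
python3 g.py 0.5145 0.248 0.205 -79
```

```text
top0.npz (array([532.3, 156.4]), array([ 61. , 110.6]), 10.13) 1529
top0.npz (array([524.7, 195.9]), array([ 91.9, 200.6]), 10.93) 1237
top8.npz (array([524.1, 201. ]), array([60.9, 24. ]), 3.48) 300
top8.npz (array([509.5, 262.1]), array([92.3, 74.5]), 24.49) 904
slide [-0.4378  0.0623 -0.001 ] roll -15.99 | tcp [ 0.5385 -0.1936  0.2039] rot [-1.7991e+02  2.0000e-02 -9.4990e+01] F [-0.    0.16 -2.15] w 0.0558 t 11.525 j [ -0.2  10.6 -12.1  -0.  -67.2  -4.8]
```

Request:
apply_moves(
  commands=[
    {"grip": 1,"slide": [-0.045,0.006,0],"roll": 0},
    {"grip": 1,"slide": [-0.1,0.014,0],"roll": 0},
    {"grip": 1,"slide": [-0.155,0.022,0],"roll": 0},
    {"grip": 1,"slide": [-0.21,0.03,0],"roll": 0},
    {"grip": 1,"slide": [-0.265,0.038,0],"roll": 0},
  ],
)

```text
time_s: 12.15
tcp_pos: [0.522, 0.0751, 0.2013]
eef_rot: [179.8, -0.1, -95.0]
contact_force: [2.0, 0.0, -1.5]
gripper_width: 0.0555
```

Request:
apply_moves(
  commands=[
    {"grip": 1,"slide": [-0.055,0.008,0],"roll": -4},
    {"grip": 1,"slide": [-0.1,0.014,0],"roll": -8},
    {"grip": 1,"slide": [-0.145,0.02,0],"roll": -12},
    {"grip": 1,"slide": [-0.173,0.0245,0],"roll": -16},
    {"grip": 1,"slide": [-0.173,0.0245,0],"roll": -16},
  ],
)

```text
time_s: 12.78
tcp_pos: [0.5129, 0.2494, 0.2007]
eef_rot: [179.8, -0.1, -78.8]
contact_force: [-0.2, -1.0, -1.4]
gripper_width: 0.0554
```

```bash
python3 look.py 9 wrist; python3 tilt.py wrist9.npz; python3 g.py 0.5145 0.248 0.205 -79
```

```text
n 10047 9467 normal(f,w,up) [-0.002 -0.001  1.   ] tilt back deg 0.1 plane dist from grip mm -86.4 w range [-29.9  28.1] f [-145.7  -38.7] up [-87.9 -85.2]
slide [ 0.0006 -0.0014 -0.004 ] roll 0.07 | tcp [0.513  0.2483 0.201 ] rot [ 1.7981e+02 -1.0000e-01 -7.8930e+01] F [ 0.02 -0.29 -1.31] w 0.0557 t 12.825 j [ 45.5  10.7 -12.4  -0.  -67.2 -34.4]
```

View pics/wrist9.png

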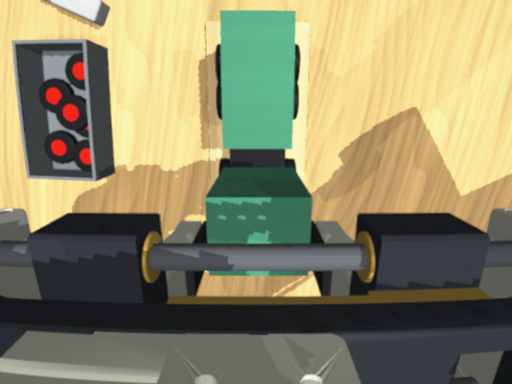

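The wrist view shows the box top at about (258,80) and the held cab at (258,220), well lined up. I'll measure one against the other in the tool frame.

```bash
cat > rel.py <<'E'
import sys
from h import *
from plant import get_state
def rel(f):
    s=get_state();tcp=s['tcp_pos'];y=np.radians(s['eef_rot'][2])
    p,d,W,u,v=cloud(f)
    fx=-np.array([np.cos(y),np.sin(y)]); wy=np.array([-fx[1],fx[0]])
    D=W-tcp; F=D[...,:2]@fx*1000; w=D[...,:2]@wy*1000
    hsv=cv2.cvtColor(p,cv2.COLOR_RGB2HSV)
    g=(hsv[...,0]>65)&(hsv[...,0]<95)&(hsv[...,1]>80)&(d>0)
    z=W[...,2]
    for n,zc in(('box',.134),('roof',tcp[2]+.041)):
        m=g&(abs(z-zc)<.004)&(abs(w)<60)&(F>-180)&(F<30)
        if n=='roof': m&=F>-45
        if m.sum()<50: continue
        print(n,m.sum(),'z',np.median(z[m]),'F',np.percentile(F[m],[.5,99.5]).round(1),rect(np.stack([F[m],w[m]],1)/1000))
        # side lines: fit edges per F bin
        b=np.round(F[m]/2).astype(int);X=[];lo=[];hi=[]
        for k in np.unique(b):
            q=w[m][b==k]
            if len(q)>15: X.append(k*2);lo.append(q.min());hi.append(q.max())
        X=np.array(X);lo=np.array(lo);hi=np.array(hi)
        t=np.median(hi-lo);k=abs(hi-lo-t)<2
        c=np.polyfit(X[k],(lo+hi)[k]/2,1);print('  width',t.round(1),'axis deg',np.degrees(np.arctan(c[0])).round(2),'w at -30:',np.polyval(c,-30).round(2),'mean',np.mean((lo+hi)[k]/2).round(2),k.sum())
rel(sys.argv[1])
E
python3 rel.py wrist9.npz
```

```text
box 9890 z 0.13337777807052686 F [-146.3  -37.9] (array([-92.2,  -0.8]), array([109.5,  60.1]), 0.43)
  width 58.6 axis deg -0.08 w at -30: -0.97 mean -0.88 55
roof 5275 z 0.2411414909930202 F [-24.7  20.6] (array([-1.9, -0.4]), array([57.4, 46.3]), 89.77)
  width 54.8 axis deg 0.01 w at -30: -0.15 mean -0.15 15
```

Request:
apply_moves(
  commands=[
    {"grip": 1,"slide": [0,-0.001,0.04],"roll": 0},
    {"grip": 1,"slide": [0,-0.001,0.08],"roll": 0},
    {"grip": 1,"slide": [0,-0.001,0.098],"roll": 0},
    {"grip": 1,"slide": [0,-0.001,0.1],"roll": 0},
    {"grip": 1,"slide": [0,-0.001,0.1],"roll": 0},
  ],
)

```text
time_s: 13.45
tcp_pos: [0.5154, 0.2479, 0.1036]
eef_rot: [-180.0, -0.0, -79.0]
contact_force: [1.0, -0.2, -2.3]
gripper_width: 0.0554
```

```bash
python3 look.py 10 wrist; python3 rel.py wrist10.npz; python3 g.py 0.5145 0.248 0.097 -79
```

```text
box 20355 z 0.1334057873311429 F [-122.4  -25.9] (array([-66.3,   1.3]), array([ 60.1, 114.5]), 89.3)
  width 59.0 axis deg -0.11 w at -30: 1.45 mean 1.54 43
roof 5280 z 0.14399918939670991 F [-26.2  19.3] (array([-3.3,  0.4]), array([56.8, 46.2]), 89.82)
  width 55.2 axis deg -0.51 w at -30: 0.69 mean 0.49 17
slide [0.     0.0011 0.0071] roll -0.01 | tcp [0.5156 0.2482 0.1041] rot [-1.7994e+02  2.0000e-02 -7.9010e+01] F [-0.04  0.17 -1.87] w 0.0559 t 13.5 j [ 45.3  15.4 -19.8   0.  -54.7 -34.3]
```

Request:
apply_moves(
  commands=[
    {"grip": 1,"slide": [0,0.001,0.003],"roll": 0},
    {"grip": 1,"slide": [0,0.001,0.005],"roll": 0},
    {"grip": 1,"slide": [0,0.001,0.007],"roll": 0},
    {"grip": 1,"slide": [0,0.001,0.007],"roll": 0},
  ],
  grip_force=10,
)

```text
time_s: 14.0
tcp_pos: [0.5143, 0.2478, 0.0972]
eef_rot: [-180.0, -0.0, -79.0]
contact_force: [-1.1, -2.7, 4.9]
gripper_width: 0.0558
```

Request:
apply_moves(
  commands=[
    {"grip": 1,"slide": [0,0,-0.0007],"roll": 0},
    {"grip": 1,"slide": [0.004,0,-0.0007],"roll": 0},
    {"grip": 1,"slide": [0.008,0,-0.0007],"roll": 0},
    {"grip": 1,"slide": [0.01,0,-0.0007],"roll": 0},
    {"grip": 1,"slide": [0.01,0,-0.0007],"roll": 0},
  ],
)

```text
time_s: 14.62
tcp_pos: [0.5166, 0.2393, 0.0984]
eef_rot: [-179.9, 0.1, -79.0]
contact_force: [-4.5, 2.9, 9.0]
gripper_width: 0.056
```

Request:
apply_moves(
  commands=[
    {"grip": 1,"slide": [0.001,0,0],"roll": 0},
    {"grip": 1,"slide": [0.002,0,0],"roll": 0},
    {"grip": 1,"slide": [0.003,0,0],"roll": 0},
    {"grip": 1,"slide": [0.003,0,0],"roll": 0},
  ],
)

```text
time_s: 15.12
tcp_pos: [0.5173, 0.2366, 0.0986]
eef_rot: [-179.9, 0.1, -78.9]
contact_force: [-4.6, 3.5, 11.2]
gripper_width: 0.0563
```

```bash
python3 look.py 11 wrist; python3 rel.py wrist11.npz; python3 g.py 0.5145 0.248 0.097 -79
```

```text
box 25127 z 0.1334915384263442 F [-120.3  -11.2] (array([-60.6,   0.9]), array([ 60.2, 121.9]), 89.36)
  width 59.0 axis deg -0.16 w at -30: 0.95 mean 1.07 49
roof 5516 z 0.13854314391989261 F [-25.5  19.4] (array([-8.2,  0.2]), array([57.1, 56.3]), 89.84)
  width 55.6 axis deg -0.85 w at -30: 0.64 mean 0.33 16
slide [-0.0117  0.0005  0.0016] roll 0.06 | tcp [0.5173 0.2366 0.0986] rot [-1.7985e+02  1.1000e-01 -7.8940e+01] F [-4.57  2.86 10.85] w 0.0555 t 15.175 j [ 44.3  15.4 -20.7  -0.  -53.8 -33.2]
```

View pics/wrist11.png

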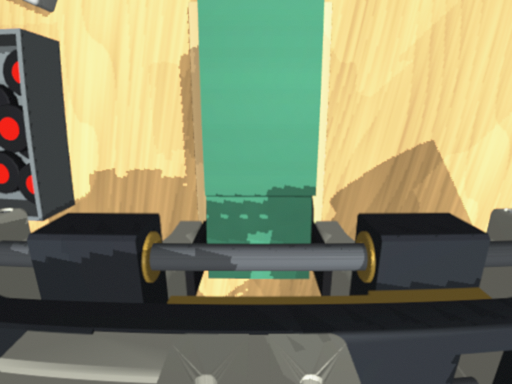

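Request:
apply_moves(
  commands=[
    {"grip": 1,"slide": [0,0,-0.0012],"roll": 0},
    {"grip": 1,"slide": [0.001,0,-0.0012],"roll": 0},
    {"grip": 1,"slide": [0.002,0,-0.0012],"roll": 0},
    {"grip": 1,"slide": [0.002,0,-0.0012],"roll": 0},
  ],
)

```text
time_s: 15.68
tcp_pos: [0.5172, 0.2363, 0.0987]
eef_rot: [-179.9, 0.2, -79.0]
contact_force: [-6.0, 10.9, 4.6]
gripper_width: 0.0561
```

Contact with the box: 12 N of reaction and no further motion. Releasing.

Request:
apply_moves(
  commands=[
    {"grip": 1,"slide": [-0.0005,0,0],"roll": 0},
    {"grip": 0,"slide": [-0.0005,0,0],"roll": 0},
    {"grip": 0,"slide": [-0.0005,0,0],"roll": 0},
    {"grip": 0,"slide": [-0.0005,0,0],"roll": 0},
    {"grip": 0,"slide": [-0.0005,0,0],"roll": 0},
  ],
)

```text
time_s: 16.3
tcp_pos: [0.5168, 0.2335, 0.098]
eef_rot: [180.0, -0.0, -79.0]
contact_force: [-0.3, 0.5, -0.4]
gripper_width: 0.0862
```

Request:
apply_moves(
  commands=[
    {"grip": 0,"slide": [0,0,-0.02],"roll": 0},
    {"grip": 0,"slide": [0,0,-0.06],"roll": 0},
    {"grip": 0,"slide": [0,0,-0.11],"roll": 0},
    {"grip": 0,"slide": [0,0,-0.15],"roll": 0},
    {"grip": 0,"slide": [0,0,-0.15],"roll": 0},
  ],
)

```text
time_s: 16.92
tcp_pos: [0.5185, 0.2347, 0.252]
eef_rot: [-179.7, 0.2, -79.0]
contact_force: [-0.1, -0.7, -0.5]
gripper_width: 0.088
```

```bash
python3 look.py 12 wrist scene; python3 rel.py wrist12.npz; python3 g.py 0.5145 0.248 0.097 -79
python3 -c "
import cv2,numpy as np
a=cv2.imread('pics/scene12.png');a=cv2.resize(a[140:260,270:430],(400,300),interpolation=2);b=cv2.resize(cv2.imread('pics/wrist12.png'),(400,300));cv2.imwrite('pics/s12z.png',np.hstack([a,b]))"
```

```text
box 8092 z 0.133606132425249 F [-130.8   28.7] (array([-51.,   0.]), array([162.1,  59.7]), 0.16)
  width 57.9 axis deg 0.06 w at -30: 0.02 mean -0.03 54
slide [-0.0142 -0.0006  0.1512] roll -0.0 | tcp [0.5166 0.2338 0.2482] rot [-1.7999e+02  3.0000e-02 -7.9000e+01] F [-0.45  0.68 -1.07] w 0.0879 t 17.025 j [ 44.1   8.7  -8.6  -0.  -72.7 -33.1]
```

View pics/s12z.png

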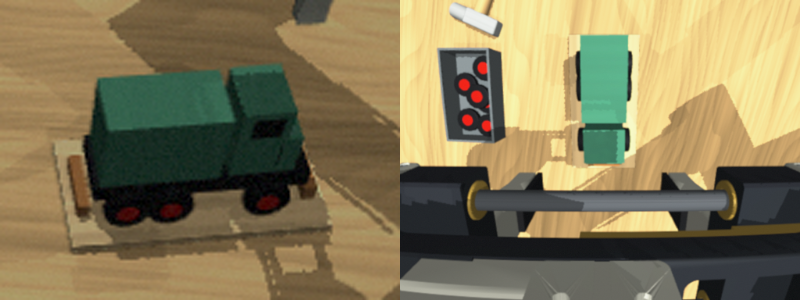

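```bash
python3 - <<'E'
from h import *
from plant import get_state
p,d,W,u,v=cloud('wrist12.npz')
a=cv2.resize(p[30:215,200:320],None,fx=3.2,fy=3.2,interpolation=cv2.INTER_NEAREST)
s,_,_,_,_=cloud('scene12.npz'); b=cv2.resize(s[150:240,290:400],None,fx=4,fy=4,interpolation=2)
h=max(a.shape[0],b.shape[0]);pad=lambda i:cv2.copyMakeBorder(i,0,h-i.shape[0],0,0,0)
cv2.imwrite('pics/z12.png',np.hstack([pad(a),pad(b)])[:,:,::-1][:, :800])
o=np.array([.5218,.2105]);t=np.radians(101);f=np.array([np.cos(t),np.sin(t)]);w=np.array([-f[1],f[0]])
X=(W[...,:2]-o)@f*1000;Y=(W[...,:2]-o)@w*1000
for k in range(140,215,2):
    m=258; print(k,[ (round(X[k,c],1),round(W[k,c,2]*1000,1)) for c in (245,258,270)])
E
```

```text
140 [(np.float64(-16.3), np.float64(133.8)), (np.float64(-16.4), np.float64(134.2)), (np.float64(-16.3), np.float64(133.3))]
142 [(np.float64(-14.3), np.float64(133.8)), (np.float64(-14.2), np.float64(133.3)), (np.float64(-14.2), np.float64(132.9))]
144 [(np.float64(-12.1), np.float64(132.6)), (np.float64(-12.2), np.float64(133.4)), (np.float64(-12.3), np.float64(133.8))]
146 [(np.float64(-10.1), np.float64(133.2)), (np.float64(-10.0), np.float64(132.1)), (np.float64(-10.0), np.float64(132.2))]
148 [(np.float64(-8.0), np.float64(133.4)), (np.float64(-7.9), np.float64(132.2)), (np.float64(-8.3), np.float64(135.3))]
150 [(np.float64(-6.0), np.float64(133.9)), (np.float64(-5.8), np.float64(132.1)), (np.float64(-6.1), np.float64(133.9))]
152 [(np.float64(-4.0), np.float64(134.1)), (np.float64(-3.8), np.float64(132.5)), (np.float64(-3.8), np.float64(132.6))]
154 [(np.float64(-1.9), np.float64(134.0)), (np.float64(-1.9), np.float64(134.0)), (np.float64(-1.9), np.float64(133.9))]
156 [(np.float64(0.1), np.float64(134.6)), (np.float64(0.5), np.float64(132.0)), (np.float64(0.3), np.float64(13
[... 2831 characters left out ...]
 np.float64(138.4)), (np.float64(51.5), np.float64(137.5)), (np.float64(51.5), np.float64(137.6))]
206 [(np.float64(53.7), np.float64(138.0)), (np.float64(54.2), np.float64(136.2)), (np.float64(53.8), np.float64(137.4))]
208 [(np.float64(56.3), np.float64(137.1)), (np.float64(56.1), np.float64(137.5)), (np.float64(56.0), np.float64(137.6))]
210 [(np.float64(96.7), np.float64(25.4)), (np.float64(87.1), np.float64(53.1)), (np.float64(87.2), np.float64(52.8))]
212 [(np.float64(99.6), np.float64(26.0)), (np.float64(99.6), np.float64(25.7)), (np.float64(99.1), np.float64(26.9))]
214 [(np.float64(108.4), np.float64(10.1)), (np.float64(108.8), np.float64(8.8)), (np.float64(108.5), np.float64(9.3))]
```

View pics/z12.png

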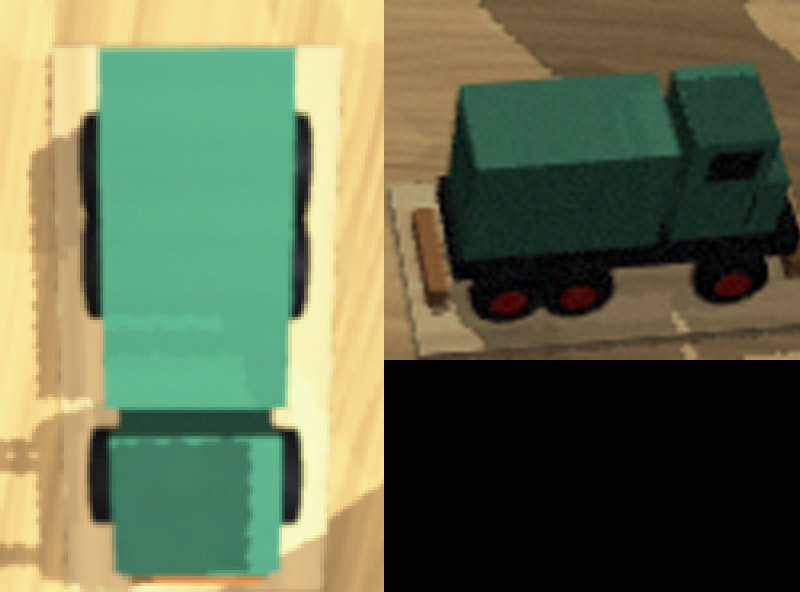

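The images disagree with the force reading. The depth profile shows the box ending at x≈0 and the cab's back wall at x≈11, so there is an 11 mm gap. The cab stuck to the deck under my down-pressure and the pads slid along it. I'll regrip firmly, lift it a hair, move it back and set it down.

```bash
cat > rel2.py <<'E'
import sys
from h import *
def run(f,o=(.5218,.2105),yaw=101):
    p,d,W,u,v=cloud(f);o=np.array(o);t=np.radians(yaw);fx=np.array([np.cos(t),np.sin(t)]);w=np.array([-fx[1],fx[0]])
    X=(W[...,:2]-o)@fx*1000;Y=(W[...,:2]-o)@w*1000;z=W[...,2]*1000
    for n,m in(('box',(X<2)&(X>-100)&(abs(z-134)<4)),('roof',(X>-8)&(X<70)&(z>135.8)&(z<143)),('roof2',(X>6)&(X<70)&(z>134)&(z<143))):
        m=m&(abs(Y)<50)&(d>0)
        if m.sum()<60: print(n,m.sum());continue
        b=v[m];R=[]
        for k in np.unique(b):
            q=Y[m][b==k]
            if len(q)>10:R.append((X[m][b==k].mean(),q.min(),q.max()))
        R=np.array(R);wd=R[:,2]-R[:,1];k=abs(wd-np.median(wd))<2;c=np.polyfit(R[k,0],R[k,1:].mean(1),1)
        print(n,m.sum(),'X',np.percentile(X[m],[.5,1,99,99.5]).round(1),'width',np.median(wd).round(1),'Y at 0',c[1].round(2),'at 30',np.polyval(c,30).round(2),'ang',np.degrees(np.arctan(c[0])).round(2),'z',np.median(z[m]).round(1))
run(sys.argv[1])
E
python3 rel2.py wrist12.npz; python3 g.py 0.515 0.2456 0.1 -79
```

```text
box 6175 X [-99.5 -98.9   0.4   1.3] width 58.9 Y at 0 1.03 at 30 1.26 ang 0.43 z 133.4
roof 2207 X [11.  11.  56.  56.1] width 54.9 Y at 0 0.52 at 30 1.11 ang 1.12 z 137.7
roof2 2235 X [10.6 10.7 56.  56.1] width 54.9 Y at 0 0.52 at 30 1.11 ang 1.12 z 137.7
slide [-0.0118 -0.0006  0.1482] roll -0.0 | tcp [0.5166 0.2338 0.2482] rot [-1.7999e+02  3.0000e-02 -7.9000e+01] F [-0.45  0.68 -1.07] w 0.0879 t 17.025 j [ 44.1   8.7  -8.6  -0.  -72.7 -33.1]
```

Request:
apply_moves(
  commands=[
    {"grip": 0,"slide": [-0.012,0.0007,0.05],"roll": 0},
    {"grip": 0,"slide": [-0.012,0.0007,0.1],"roll": 0},
    {"grip": 0,"slide": [-0.012,0.0007,0.135],"roll": 0},
    {"grip": 0,"slide": [-0.012,0.0007,0.15],"roll": 0},
    {"grip": 0,"slide": [-0.012,0.0007,0.15],"roll": 0},
  ],
)

```text
time_s: 17.65
tcp_pos: [0.5134, 0.2449, 0.0971]
eef_rot: [179.9, -0.1, -79.0]
contact_force: [0.5, 0.7, 1.0]
gripper_width: 0.0877
```

Request:
apply_moves(
  commands=[
    {"grip": 1,"slide": [0,0,0],"roll": 0},
    {"grip": 1,"slide": [0,0,0],"roll": 0},
    {"grip": 1,"slide": [0,0,0],"roll": 0},
    {"grip": 1,"slide": [0,0,0],"roll": 0},
    {"grip": 1,"slide": [0,0,0],"roll": 0},
  ],
  grip_force=25,
)

```text
time_s: 18.27
tcp_pos: [0.5141, 0.2457, 0.0987]
eef_rot: [-180.0, 0.0, -79.0]
contact_force: [-1.0, 0.4, 5.1]
gripper_width: 0.0554
```

Request:
apply_moves(
  commands=[
    {"grip": 1,"slide": [0,0,-0.001],"roll": 0},
    {"grip": 1,"slide": [0,0,-0.002],"roll": 0},
    {"grip": 1,"slide": [0.003,0,-0.002],"roll": 0},
    {"grip": 1,"slide": [0.006,0,-0.002],"roll": 0},
    {"grip": 1,"slide": [0.006,0,-0.002],"roll": 0},
  ],
)

```text
time_s: 18.9
tcp_pos: [0.5149, 0.2393, 0.1001]
eef_rot: [180.0, -0.0, -79.0]
contact_force: [1.0, 0.8, -1.7]
gripper_width: 0.0556
```

```bash
python3 look.py 13 wrist; python3 rel2.py wrist13.npz; python3 g.py 0.5145 0.248 0.097 -79
```

```text
box 22547 X [-91.3 -90.9   0.3   0.9] width 59.5 Y at 0 0.64 at 30 0.67 ang 0.07 z 133.4
roof 5621 X [ 3.5  3.6 49.1 49.5] width 55.8 Y at 0 1.29 at 30 1.37 ang 0.15 z 138.9
roof2 5066 X [ 6.1  6.3 49.2 49.5] width 55.8 Y at 0 1.31 at 30 1.37 ang 0.1 z 138.9
slide [-0.0085 -0.0011  0.0031] roll -0.0 | tcp [0.515  0.2394 0.1001] rot [179.99  -0.   -79.  ] F [-0.06 -0.16 -1.74] w 0.0557 t 18.95 j [ 44.7  15.3 -20.5  -0.  -54.1 -33.7]
```

View pics/wrist13.png

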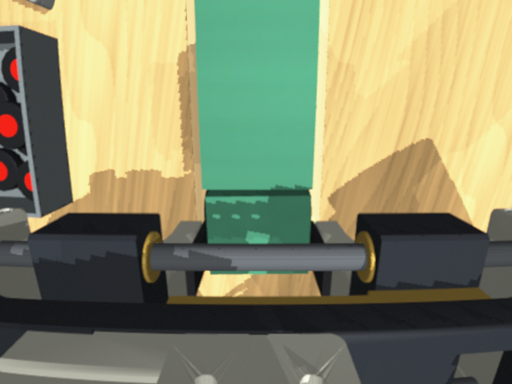

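Now the cab moves with the gripper, its full weight carried, and the gap is about 3.5 mm. Continue until it touches.

Request:
apply_moves(
  commands=[
    {"grip": 1,"slide": [0.0015,-0.0005,0],"roll": 0},
    {"grip": 1,"slide": [0.003,-0.0005,0],"roll": 0},
    {"grip": 1,"slide": [0.0045,-0.0005,0],"roll": 0},
    {"grip": 1,"slide": [0.0045,-0.0005,0],"roll": 0},
  ],
)

```text
time_s: 19.45
tcp_pos: [0.5162, 0.2373, 0.1003]
eef_rot: [-179.9, 0.2, -79.0]
contact_force: [-3.9, 7.8, -0.6]
gripper_width: 0.0556
```

```bash
python3 look.py 14 wrist; python3 rel2.py wrist14.npz; python3 g.py 0.5145 0.248 0.097 -79
```

```text
box 23212 X [-93.5 -93.1   1.3   1.6] width 59.5 Y at 0 0.64 at 30 0.68 ang 0.07 z 133.4
roof 5606 X [ 1.3  1.4 47.  47.3] width 55.7 Y at 0 0.65 at 30 0.61 ang -0.08 z 139.1
roof2 4646 X [ 6.1  6.3 47.1 47.4] width 55.8 Y at 0 0.6 at 30 0.61 ang 0.02 z 139.1
slide [-0.0108 -0.0004  0.0033] roll -0.0 | tcp [0.5162 0.2373 0.1003] rot [-1.7994e+02  1.7000e-01 -7.9000e+01] F [-4.21  7.72 -0.48] w 0.0556 t 19.5 j [ 44.3  15.3 -20.5  -0.1 -54.1 -33.3]
```

The cab's back is against the box (8 N, and both edges at X≈1.3). Lower it onto the deck with a light push held, then release.

Request:
apply_moves(
  commands=[
    {"grip": 1,"slide": [-0.0005,0,0.0006],"roll": 0},
    {"grip": 1,"slide": [-0.0005,0,0.0012],"roll": 0},
    {"grip": 1,"slide": [-0.0005,0,0.0016],"roll": 0},
    {"grip": 1,"slide": [-0.0005,0,0.0016],"roll": 0},
  ],
)

```text
time_s: 20.0
tcp_pos: [0.5166, 0.2375, 0.0992]
eef_rot: [-179.9, 0.1, -79.0]
contact_force: [-2.1, 5.2, 0.6]
gripper_width: 0.0556
```

Request:
apply_moves(
  commands=[
    {"grip": 0.3,"slide": [0,0,0],"roll": 0},
    {"grip": 0,"slide": [0,0,0],"roll": 0},
    {"grip": 0,"slide": [0,0,0],"roll": 0},
    {"grip": 0,"slide": [0,0,0],"roll": 0},
  ],
)

```text
time_s: 20.5
tcp_pos: [0.5163, 0.2356, 0.0985]
eef_rot: [180.0, -0.0, -79.0]
contact_force: [0.8, 0.3, 0.1]
gripper_width: 0.0851
```

Request:
apply_moves(
  commands=[
    {"grip": 0,"slide": [0,0,-0.02],"roll": 0},
    {"grip": 0,"slide": [0,0,-0.06],"roll": 0},
    {"grip": 0,"slide": [0,0,-0.11],"roll": 0},
    {"grip": 0,"slide": [0,0,-0.15],"roll": 0},
    {"grip": 0,"slide": [0,0,-0.15],"roll": 0},
  ],
)

```text
time_s: 21.12
tcp_pos: [0.5179, 0.2367, 0.2524]
eef_rot: [-179.7, 0.2, -79.0]
contact_force: [0.1, -0.3, -0.8]
gripper_width: 0.0878
```

```bash
python3 look.py 15 wrist scene; python3 rel2.py wrist15.npz; python3 g.py 0.5145 0.248 0.097 -79
python3 - <<'E'
from h import *
p,d,W,u,v=cloud('wrist15.npz')
a=cv2.resize(p[30:215,200:320],None,fx=3.2,fy=3.2,interpolation=cv2.INTER_NEAREST)
s,_,_,_,_=cloud('scene15.npz'); b=cv2.resize(s[150:240,290:400],None,fx=3.7,fy=3.7,interpolation=2)
h=a.shape[0];pad=lambda i:cv2.copyMakeBorder(i,0,h-i.shape[0],0,0,0)
cv2.imwrite('pics/z15.png',np.hstack([pad(a),pad(b)])[:,:,::-1])
o=np.array([.5218,.2105]);t=np.radians(101);f=np.array([np.cos(t),np.sin(t)])
X=(W[...,:2]-o)@f*1000
for k in range(152,170): print(k,[(float(round(X[k,c],1)),float(round(W[k,c,2]*1000,1))) for c in(245,258,270)])
E
```

```text
box 6191 X [-99.4 -98.8   1.2   1.4] width 59.0 Y at 0 0.94 at 30 1.13 ang 0.37 z 133.4
roof 2294 X [ 2.   2.7 48.1 48.2] width 55.0 Y at 0 0.14 at 30 0.2 ang 0.11 z 137.7
roof2 2085 X [ 6.   6.8 48.1 48.2] width 54.9 Y at 0 0.26 at 30 0.21 ang -0.08 z 137.7
slide [-0.0122 -0.0007  0.1516] roll 0.0 | tcp [0.5161 0.2358 0.2486] rot [-1.7998e+02  4.0000e-02 -7.9000e+01] F [ 0.07  0.26 -0.92] w 0.0875 t 21.225 j [ 44.3   8.7  -8.5  -0.  -72.7 -33.3]
152 [(-1.7, 132.9), (-1.8, 133.8), (-1.7, 132.8)]
153 [(-0.7, 133.3), (-0.7, 133.0), (-0.7, 132.9)]
154 [(0.4, 133.3), (0.5, 132.4), (0.2, 133.9)]
155 [(1.5, 132.7), (1.2, 134.8), (1.2, 134.0)]
156 [(2.2, 134.7), (2.2, 135.2), (1.9, 137.1)]
157 [(2.9, 137.0), (2.9, 137.0), (2.7, 138.1)]
158 [(3.8, 138.1), (3.8, 138.0), (3.9, 137.2)]
159 [(5.0, 137.6), (4.9, 137.5), (5.0, 137.2)]
160 [(-42.3, 439.1), (5.9, 137.8), (6.0, 137.4)]
161 [(6.9, 138.2), (7.1, 136.8), (7.0, 137.7)]
162 [(8.0, 137.9), (8.0, 137.8), (7.9, 138.1)]
163 [(9.2, 137.3), (9.2, 137.0), (9.2, 136.8)]
164 [(10.4, 136.2), (10.1, 138.0), (10.3, 136.9)]
165 [(11.3, 137.5), (11.1, 138.2), (11.2, 137.6)]
166 [(12.3, 137.5), (12.4, 137.0), (12.3, 137.2)]
167 [(13.2, 138.4), (13.2, 138.2), (13.5, 136.6)]
168 [(14.0, 139.5), (14.2, 138.3), (14.6, 136.4)]
169 [(15.4, 138.1), (15.6, 137.0), (15.2, 138.6)]
```

View pics/z15.png

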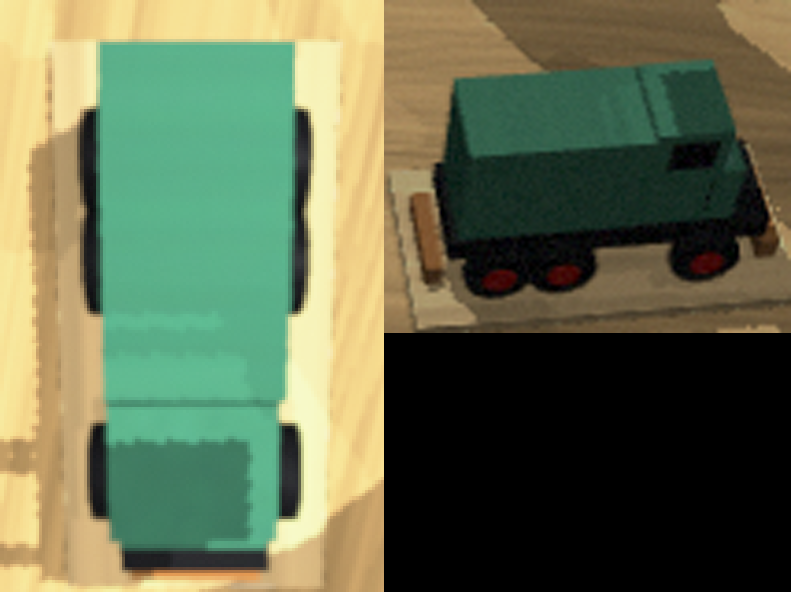

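```bash
python3 look.py 16 top; python3 - <<'E'
from h import *
p,d,W,u,v=cloud('wrist15.npz')
for k in range(150,162): 
    z=W[k,238:280,2]*1000; z=z[z<200]; print(k,np.round(np.percentile(z,[5,25,50,75]),1), p[k,238:280].mean(0).round(0))
p,d,W,u,v=cloud('top16.npz');z=W[...,2]
for n,r in dict(tray=(110,195,92,152),hammer=(195,295,95,150),glue=(305,345,105,145)).items():
    m=(u>r[0])&(u<r[1])&(v>r[2])&(v<r[3])&(d>0)&(z>.012); print(n,rect(W[m][:,:2]))
E
```

```text
150 [132.3 132.9 133.6 134. ] [ 96. 186. 145.]
151 [132.6 133.1 133.5 134.2] [ 96. 185. 145.]
152 [132.7 133.  133.3 133.9] [ 96. 185. 144.]
153 [132.5 133.  133.6 134.1] [ 95. 183. 144.]
154 [132.4 133.1 133.5 133.8] [ 90. 174. 137.]
155 [132.4 133.1 133.7 134.2] [ 78. 152. 119.]
156 [134.2 134.9 135.3 135.9] [ 76. 148. 116.]
157 [136.3 137.1 137.6 138.1] [ 91. 177. 138.]
158 [136.5 137.2 137.7 138. ] [ 95. 185. 144.]
159 [136.8 137.2 137.5 138.1] [ 95. 185. 144.]
160 [136.6 137.3 137.6 138.1] [ 95. 184. 144.]
161 [136.1 137.  137.7 138.2] [ 95. 184. 144.]
tray (array([759.8, 222.8]), array([ 92. , 161.6]), 8.65)
hammer (array([747.4,  -3.1]), array([220.,  88.]), 74.87)
glue (array([ 742.4, -183.8]), array([54.8, 49.2]), 45.18)
```

The seam shows no depth dip in any column, whereas an 11 mm gap earlier showed clearly. The bystanders are where they were, so I'm handing in.

```bash
python3 -c "
from plant import *
print(close_job())"
```

```text
the job is handed in; nothing more can be done
None
```

The cab is standing upright on the front of the deck with its back wall against the load box, and the job is handed in. The clock read about 21 s at my last checks, and no verdict was reported.

**How it went:** I gripped the green cab near its roof with 3 N and let it pivot in the fingers. A few short vertical jerks and a roll over its rear bottom edge on the bench brought it upright. I then regripped it firmly and carried it to the deck.

**Failed first push:** the contact force suggested the cab was flush, but the wrist image showed an 11 mm gap. The cab had stuck to the deck and the fingers slid along it. I regripped it, lifted it slightly, moved it back until it touched the box, lowered it and let go.

**Last checks:**
- **Upright:** the roof was at 137.7 mm, the same height above the deck as when the cab stood flat on the bench. I did not fit the tilt again at the end.
- **Gap:** the seam showed no dip in depth, and comparing edge positions put the gap at about 1 mm at most (limit 2.5 mm). Image resolution is about 1 mm, so I can't be more exact.
- **Alignment:** the cab sat about 0.8 mm off centre (limit 5 mm) and within 0.5° of square (limit about 3.4°).
- **Bystanders:** the tray and glue bottle had not moved. The hammer's measured centre shifted by about 4 mm, which I take to be noise since the arm never went near it.
- **Robot:** the gripper was open and well clear, about 11 cm above the cab.

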